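# Lock the desk cable box with its quarter-turn stud

### The job

Lock the grey cable box on the desk: take the red winged stud out of its wooden stand, put it into the slot of the steel receptacle on the box, press it down against the spring and turn it a quarter turn clockwise until its cam catches, then let go so that it stays held down and upright. The receptacle's height differs from box to box, so go by feel: press firmly enough to turn freely, but stop well before the spring is crushed (it must never be pushed in more than 9 mm, 18 N). Leave the eraser, the clip and the marker where they lie.

Things in the scene. Friction and masses are not known exactly. Their poses are not given: they have to be found in the camera images.
- cable_box: grey desktop power and data box with a white cover, 140 x 110 x 60 mm (x, y, z), fixed; origin at the centre of its underside, z up. On the vertical axis through the origin a square steel receptacle, 44 x 44 mm, stands out of the cover; its flat rim is 2 to 30 mm above the cover (62 to 90 mm above the desk), a height that is not measured
- cover (a point): point on the receptacle's axis at the height of the white cover (60 mm), x along the slot. The rim's slot is 27 x 7.5 mm, red dots beyond its ends, with an 11 mm square bore in the middle. The rim is 7 mm thick; in its underside two notches 3 mm deep lie at 90 degrees to the slot (green dots). Blocks below allow only clockwise turning (from above) and stop it at 90 degrees
- stud: red winged quarter-turn stud, 56 mm tall, about 60 g; origin at its lower tip on its axis, z up. Collar 36 mm in diameter from 24 to 28 mm above the tip; above it the wing to grip, 34 mm long (x), 12 mm thick (y), from 28 to 56 mm above the tip. A half turn about z makes no difference
- cam (a point): middle of the stud's steel cross-bar (the cam), 8 mm above the tip: 5 mm wide and high, rounded below and flat on top, 24 mm from end to end, along the stud's x like the wing. The steel shaft is 9 mm in diameter with a conical tip
- stand: light wooden block 62 x 62 x 34 mm, fixed; origin at the centre of its underside. The stud hangs upright in its round hole (27 mm in diameter), the collar resting on the top, at any angle about the vertical
- spring (a joint): how far the spring plate in the receptacle is pushed down (m), 0 when free. Its free top is 11.5 mm below the rim; the stud's tip presses it; 2 N per mm. The stud can turn from 6 mm (12 N) on; aim for 7.5 mm (15 N); over 9 mm (18 N) crushes it. Cam caught and released: about 3 mm; stud only standing in the slot or on the rim: near 0. Turning takes under 0.3 N m
- eraser: eraser in a green sleeve, 22 x 50 x 12 mm, bystander
- clip: black bulldog clip, 32 x 50 x 12 mm, bystander
- marker: black and white marker, 18 x 131 x 20 mm, bystander

How it is judged (in metres and radians):
On the way:
1. the stud stands in the slot, cam along the slot, and pushes the spring in by 5.5 mm or more (value of joint spring above 0.0055 m and horizontal distance between stud and cable_box below 0.005 m and angle between the x axis of stud and the x axis of cable_box, either way round below 0.35 rad), for 0.1 s.
At the end, for the whole second after the job is handed in: The stud is in the receptacle (axis within 5 mm of the box's axis), upright within 0.15 rad, turned so that its cam lies across the slot (within 0.26 rad of the box's y axis), at rest, and the cam is caught: with nobody touching it the stud keeps the spring pushed in by 1.8 to 5 mm (value of joint spring between 0.0018 and 0.005 m and horizontal distance between stud and cable_box below 0.005 m and angle between the x axis of stud and the y axis of cable_box, either way round below 0.26 rad and angle between stud's own z axis and vertical below 0.15 rad and linear speed of stud below 0.02 m/s).
It fails at once if the spring is crushed: pushed in by more than 9 mm (18 N) (value of joint spring above 0.009 m).
It fails at once if the eraser, the clip or the marker is moved by more than 20 mm (distance of any of eraser, clip, marker from where it was at the start of the episode above 0.02 m).
It also fails if it takes over 58 s, if anything falls off the work surface, if the arm or the gripper's body presses on something with over 40 N, if the wrist force passes 120 N, or if a joint passes its speed limit or range.

### The arm

A 6-joint arm with a two-finger parallel gripper is mounted at the origin on the work surface; the furniture and walls round the work are solid. World frame = base frame: x ahead of the robot, y to its left, z up, the work surface at z = 0. Lengths are in m, angles in degrees, forces in N, time in s.
With the tool pointing down it reaches from about 0.4 to 0.825 m from the base axis. Payload 7 kg.
Tool frame: the origin (TCP) lies at the very end of the fingers, on their centre line; the grasp point (between the pads) lies 19 mm behind it; z points along the fingers, y is the line along which they close (so a half turn about z gives the same grasp; the last joint's range is limited). The gripper opens to 88 mm and grips with 3 to 60 N. Pads are 19 mm wide; open, the fingers measure 130 mm over their backs; the gripper's body (78 mm by 193 mm) begins 47 mm behind the grasp point.
Start: joints at [-50.013, 20.546, 0.682, 0, -70.136, -16.507], TCP at [0.269, -0.619, 0.227] pointing down, gripper open.
Joint ranges: [-176.03, 176.03], [-82.01, 121.73], [-58.28, 71.71], [-173.87, 95.51], [-174.79, -0.11], [-173.66, 173.66]. Speed limits (degrees/s): [136.94, 136.94, 172.46, 180, 180, 180].

### API

Orientations are given as [roll, pitch, yaw] about the fixed x, y, z axes, in that order (R = Rz(yaw) Ry(pitch) Rx(roll)).
In Python, from plant import get_state, capture, close_job, regions_of gives the robot as it stands.
- The arm moves only by the tool jog_arm, never from a script. Its argument "moves" is a list of rows, each a list of 3 entries, a list of its own where there are three numbers: the shift along the tool's x, y, z in cm, then the turn about the tool's z in degrees, then the finger opening in cm, from 0 to 8.76. A call has 1 to 12 rows; each row shifts and turns the commanded pose from where the row before left it, along the tool's axes as they then stand; what a row does not reach is not made up. A row lasts 1/8 s, in which the tool goes at most 62.5 mm and 10.7 degrees, less where a joint would pass 70% of its speed; a pose out of reach is approached as far as the arm can. A call is refused whole if a number of a shift passes 6.25 or a number of a turn 10.7, either way. A call with a gripper value outside its range is refused whole. The fingers move at their own pace and stop on an object; "newtons" is the grip in N (left out, the last holds). Time passes only in rows, so rows that do not move let the fingers close. It gives the time, the measured TCP pose, the force, the opening and the grip force at its end, in the units of the state.
- get_state(): the state, without advancing time (a new reading comes with each control period).
- capture(name): name is "scene" or "top" or "wrist"; returns a dict with "pixels" (420x560x3 uint8, blue, green, red), "mtx" (3x3 intrinsics, pixels), "world_from_camera" (4x4, takes a point from camera to world coordinates); the wrist camera has in their place "hand_eye" (4x4, takes a point from camera to tool coordinates, whose origin is the TCP and whose axes are the flange's). Camera axes: x right, y down, z forward; pixel columns grow to the right and rows downward; lengths in m; the calibration is good to about 2 mm. A picture is of the moment at which its call begins: read the wrist's pose just before it. There is no depth.
- close_job(): hands the job in; it is judged then, once.
Trained networks look in a picture, given as the dict that the camera call returned (one of the last four; its "shot" number tells which), for a name from the list of things; names that differ only in an ending like _2 or _b are one class to them, and where a whole thing is asked for, a point or a joint stands for the part that bears it (a point fixed in the world has none). Each returns a list of dicts, best first, with "confidence" (0 to 1); they miss things now and then, are a little off and sometimes report something else, mostly with a low value. They report only what shows in the picture. A call takes as long as a camera call.
- regions_of(picture, thing): "pixels" (420x560 bool, what is visible of it) and "pixel" ([column, row] in pixels, amid what is visible of it).
The state is a dict: "time_s": time; "joints": joint angles; "qd": joint speeds; "joint_torque": joint torques, N m; "tcp_pos": TCP position; "eef_rot": TCP orientation; "contact_force": force on the tool from outside, world axes, zero at the start; "moment": the same for the moment, N m; "gripper_width": finger opening in m; "gripper_force": force on a finger pad.
Only numpy, scipy, OpenCV 4.12 (cv2) and the standard library are available. Lean on these libraries where they do the work, as an engineer would, in place of code of your own. Each camera call takes 0.05 s, during which the arm holds its last target. There are 200 camera calls.

## Working session

There is one attempt and no reset: what is moved stays moved. The work goes in short steps, Python scripts to look and compute and a tool call to move; the robot and the scene stay as the last step left them, time stands still between calls to the robot, and variables do not carry over. Pictures are saved under pics/ and viewed, at most 10 in all, crops included, and the job is handed in when it is done.

Besides the shell and the picture viewer there is one more tool, called as name(argument=value, ...), one argument or row to a line, values as JSON. jog_arm: Moves the arm, as the interface text tells. Its arguments: {"type":"object","properties":{"moves":{"type":"array"},"newtons":{"type":"number"}},"required":["moves"]}

```bash
mkdir -p pics; cat > h.py <<'E'
import numpy as np, cv2
from plant import get_state, capture, close_job, regions_of
from scipy.spatial.transform import Rotation as R
def T_tool(s):
    T=np.eye(4);T[:3,:3]=R.from_euler('xyz',s['eef_rot'],degrees=True).as_matrix();T[:3,3]=s['tcp_pos'];return T
def cam(name):
    s=get_state();p=capture(name)
    p['W']=p['world_from_camera'] if name!='wrist' else T_tool(s)@np.array(p['hand_eye'])
    p['W']=np.array(p['W']);return p
def ray(p,uv):
    d=np.linalg.inv(np.array(p['mtx']))@np.array([uv[0],uv[1],1.]);return p['W'][:3,3],p['W'][:3,:3]@d
def onz(p,uv,z):
    o,d=ray(p,uv);return o+d*(z-o[2])/d[2]
def tri(obs):
    A=np.zeros((3,3));b=np.zeros(3)
    for p,uv in obs:
        o,d=ray(p,uv);d=d/np.linalg.norm(d);M=np.eye(3)-np.outer(d,d);A+=M;b+=M@o
    return np.linalg.solve(A,b)
def proj(p,X):
    c=np.linalg.inv(p['W'])@np.append(X,1);u=np.array(p['mtx'])@c[:3];return u[:2]/u[2]
E
python3 - <<'E'
from h import *
s=get_state();print(s)
P={n:cam(n) for n in('scene','top')}
for n in P:
    cv2.imwrite(f'pics/{n}0.png',P[n]['pixels']);print(n,P[n]['W'].round(3).tolist(),P[n]['mtx'])
    for t in('stud','cam','cable_box','stand','eraser','clip','marker'):
        for r in regions_of(P[n],t)[:2]:
            print(n,t,round(r['confidence'],2),np.round(r['pixel']),r['pixels'].sum(),onz(P[n],r['pixel'],0.04).round(3))
E
```

```text
{'time_s': 0.0, 'joints': array([-5.00126143e+01,  2.05911408e+01,  6.34031498e-01, -1.92637107e-02,
       -7.01347750e+01, -1.65051787e+01]), 'qd': array([ 0.04773308,  0.00929294, -0.12549169, -0.01340421,  0.07187523,
       -0.0502096 ]), 'joint_torque': array([ 6.29128613e-05, -5.82717025e+01,  2.93048269e+01,  6.99714661e+00,
        6.68754205e-03, -1.69274049e-04]), 'tcp_pos': array([ 0.26872695, -0.61867964,  0.22563065]), 'eef_rot': array([ 1.79906757e+02, -8.74402010e-03, -1.56524346e+02]), 'contact_force': array([ 0.21612194,  0.0734546 , -0.10041339]), 'moment': array([ 0.02027842, -0.00536731,  0.00161219]), 'gripper_force': 0.0, 'gripper_width': 0.08757271152672709}
scene [[0.486, -0.645, 0.59, 0.064], [-0.874, -0.369, 0.317, -0.254], [0.014, -0.669, -0.743, 0.699], [0.0, 0.0, 0.0, 1.0]] [[390.96300102   0.         280.17344768]
 [  0.         390.96300102 210.32681251]
 [  0.           0.           1.        ]]
scene stud 0.77 [396. 270.] 249 [ 0.564 -0.253  0.04 ]
scene cam 0.64 [394. 266.] 324 [ 0.571 -0.246  0.04 ]
scene cable_box 0.75 [232. 205.] 3240 [0.547 0.13
[... 257 characters left out ...]
67, 0.395], [-1.0, 0.025, -0.001, 0.04], [-0.004, -0.167, -0.986, 1.126], [0.0, 0.0, 0.0, 1.0]] [[412.77393667   0.         279.55589749]
 [  0.         412.77393667 212.89986681]
 [  0.           0.           1.        ]]
top stud 0.65 [384. 217.] 147 [ 0.56  -0.237  0.04 ]
top cam 0.5 [387. 215.] 153 [ 0.567 -0.246  0.04 ]
top cam 0.34 [242. 224.] 2365 [0.552 0.141 0.04 ]
top cable_box 0.64 [245. 225.] 2305 [0.55  0.132 0.04 ]
top stand 0.69 [380. 218.] 551 [ 0.56  -0.226  0.04 ]
top stand 0.34 [245. 224.] 2327 [0.551 0.132 0.04 ]
top eraser 0.51 [326. 179.] 139 [ 0.669 -0.089  0.04 ]
top marker 0.73 [172. 260.] 281 [0.462 0.325 0.04 ]
top marker 0.16 [360. 173.] 131 [ 0.685 -0.181  0.04 ]
```

```bash
python3 - <<'E'
from h import *
a=cv2.imread('pics/scene0.png')[130:330,160:460];b=cv2.imread('pics/top0.png')[130:300,140:440]
im=np.vstack([a,b]);cv2.imwrite('pics/m0.png',cv2.resize(im,None,fx=1.6,fy=1.6,interpolation=cv2.INTER_CUBIC))
p=capture('wrist');print(np.array(p['hand_eye']).round(3),p['mtx'])
E
```

```text
[[ 0.001 -0.955 -0.298  0.081]
 [ 1.     0.001 -0.     0.001]
 [ 0.001 -0.298  0.955 -0.159]
 [ 0.     0.     0.     1.   ]] [[335.65623145   0.         280.20516474]
 [  0.         335.65623145 207.05136133]
 [  0.           0.           1.        ]]
```

View pics/m0.png

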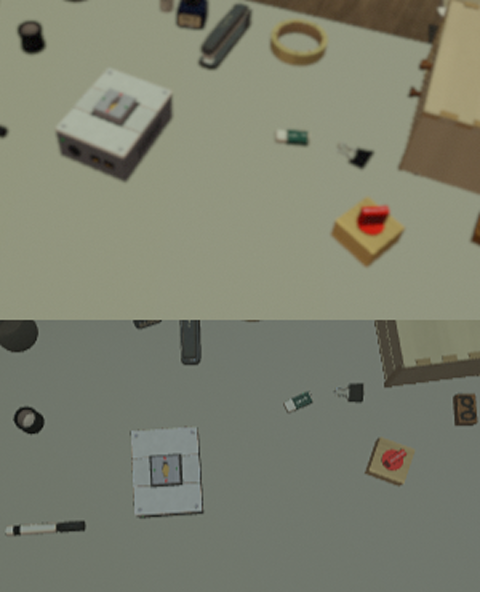

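The picture shows the box at left (receptacle near 117,103 in the scene half), the red stud in its stand at (372,218), and a wooden bin behind it. I'll move over the stud.

jog_arm(
  moves=[
    [[-3,1.7,0],0,8.76],
    [[-5.2,2.9,0],0,8.76],
    [[-5.2,2.9,0],0,8.76],
    [[-5.2,2.9,0],0,8.76],
    [[-5.2,2.9,0],0,8.76],
    [[-5.2,2.9,0],0,8.76],
    [[-5.2,2.9,0],0,8.76],
    [[-4,2.2,0],0,8.76],
    [[-2,1.0,0],0,8.76],
    [[0,0,0],0,8.76],
  ],
)

```text
time_s: 2.1
tcp_pos: [0.5495, -0.2535, 0.2264]
eef_rot: [180.0, -0.0, -156.4]
contact_force: [-1.2, -0.3, -0.4]
gripper_width: 0.0876
gripper_force: 0.0
```

```bash
python3 - <<'E'
from h import *
s=get_state();print(s['time_s'],s['tcp_pos'],s['eef_rot'],s['contact_force'])
p=cam('wrist');cv2.imwrite('pics/w1.png',p['pixels'])
np.savez('w1.npz',W=p['W'],mtx=p['mtx'])
for t in('stud','stand'):
    for r in regions_of(p,t)[:2]:
        m=r['pixels'].astype(np.uint8);print(t,r['confidence'],r['pixel'],m.sum(),cv2.minAreaRect(cv2.findNonZero(m)),onz(p,r['pixel'],.05))
E
```

```text
2.1 [ 0.54949775 -0.25346372  0.22637943] [ 1.79994773e+02 -1.29268766e-02 -1.56410310e+02] [-1.15775324 -0.29584467 -0.37659756]
stud 0.89 [287.1, 195.6] 839 ((285.5, 197.5), (29.0, 33.0), 90.0) [ 0.55669298 -0.24109908  0.05      ]
stud 0.58 [547.3, 250.3] 349 ((550.2100219726562, 248.530029296875), (17.266033172607422, 28.966459274291992), 34.69515609741211) [0.49939561 0.04393961 0.05      ]
stand 0.62 [283.2, 180.8] 2739 ((286.0, 193.99998474121094), (62.22539520263672, 60.81117630004883), 45.0) [ 0.54396666 -0.25112414  0.05      ]
```

View pics/w1.png

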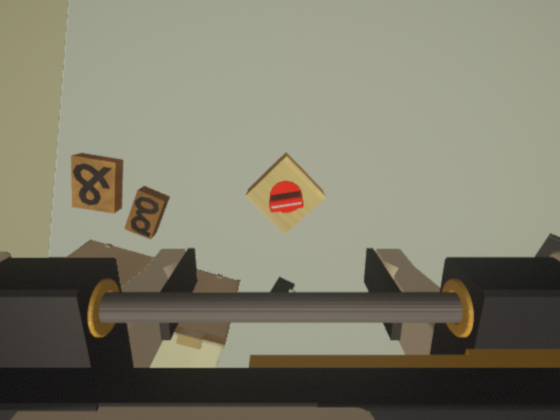

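The wrist picture shows the stud in its stand at (286,195), wing nearly horizontal in the image, so the tool must turn about 90°. Next I measure angle and height.

```bash
cat > stud.py <<'E'
from h import *
def wing(p,z=.066,box=None,name='?'):
    r=regions_of(p,'stud')[0];m=r['pixels'];print('conf',r['confidence'])
    im=p['pixels'].astype(int);red=cv2.dilate(m.astype(np.uint8),np.ones((7,7)))>0
    red&=(im[...,2]-im[...,1]>50)
    return r,red
E
python3 - <<'E'
from stud import *
s=get_state();print(s['joints'].round(1))
p=cam('wrist');r,red=wing(p)
ys,xs=np.nonzero(red);print(xs.min(),xs.max(),ys.min(),ys.max())
c=p['pixels'][170:225,255:320];cv2.imwrite('pics/c1.png',cv2.resize(c,None,fx=9,fy=9,interpolation=cv2.INTER_NEAREST))
E
```

```text
[ -6.5  14.   -8.6   0.  -67.4 -60.1]
conf 0.85
270 304 183 214
```

View pics/c1.png

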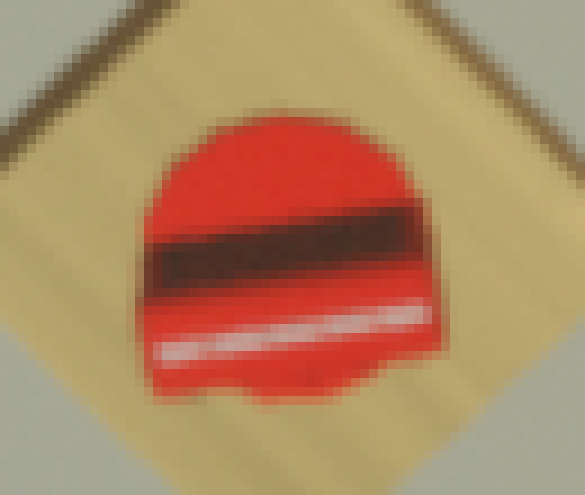

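```bash
python3 - <<'E'
from h import *
p=cam('wrist')
a=onz(p,(272.1,208.8),.066);b=onz(p,(302.3,204.3),.066);print(a,b,np.linalg.norm(a-b),(a+b)/2,np.degrees(np.arctan2(*(b-a)[1::-1])))
np.savez('w1.npz',W=p['W'],mtx=p['mtx'],uv=(287.2,206.6))
print(get_state()['tcp_pos'])
E
```

```text
[ 0.57001494 -0.25327244  0.066     ] [ 0.5537258  -0.22753643  0.066     ] 0.03045780679200379 [ 0.56187037 -0.24040443  0.066     ] 122.33102676434666
[ 0.54814635 -0.25532405  0.22663738]
```

jog_arm(
  moves=[
    [[-1.8,0.8,0],0,6],
    [[0,0,0.6],-9.9,6],
    [[0,0,0.6],-9.9,6],
    [[0,0,0.6],-9.9,6],
    [[0,0,0.6],-9.9,6],
    [[0,0,0.6],-9.9,6],
    [[0,0,0.6],-9.9,6],
    [[0,0,0.6],-9.9,6],
    [[0,0,0.6],-9.9,6],
    [[0,0,0.6],-9.9,6],
    [[0,0,0.6],-9.6,6],
    [[0,0,0],0,6],
  ],
)

```text
time_s: 3.9
tcp_pos: [0.5622, -0.2396, 0.1661]
eef_rot: [180.0, 0.0, -57.9]
contact_force: [-0.0, -0.0, -0.5]
gripper_width: 0.0598
gripper_force: 0.0
```

```bash
python3 - <<'E'
from stud import *
s=get_state();print(s['time_s'],s['tcp_pos'],s['eef_rot'],s['joints'].round(1),s['contact_force'])
p=cam('wrist');cv2.imwrite('pics/w2.png',p['pixels']);np.savez('w2.npz',W=p['W'],mtx=p['mtx'])
u=proj(p,np.array([.562,-.24,.066])).round().astype(int);print(u)
r,_=wing(p);print(r['pixel'])
x0,y0=u-45;print(x0,y0);c=p['pixels'][y0:y0+90,x0:x0+90];cv2.imwrite('pics/c2.png',cv2.resize(c,None,fx=6,fy=6,interpolation=cv2.INTER_NEAREST))
E
```

```text
3.9 [ 0.56215558 -0.23960944  0.16609081] [ 1.79964678e+02  3.39384742e-02 -5.78970290e+01] [ -4.8  17.2 -12.5  -0.  -60.4  36.9] [-0.01787218 -0.01270282 -0.50004241]
[281 205]
conf 0.56
[282.0, 196.1]
236 160
```

View pics/c2.png

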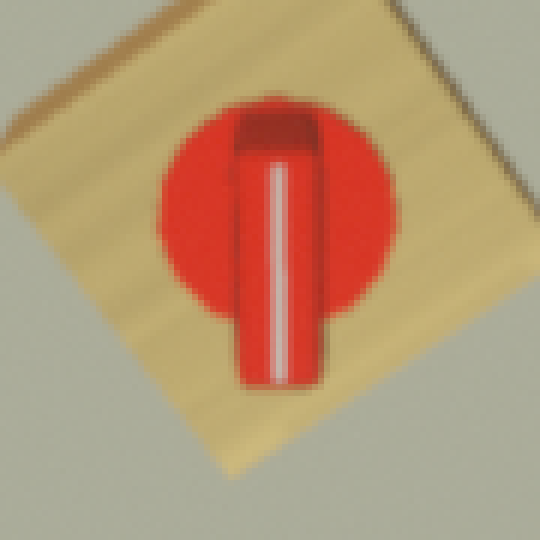

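The wing is now vertical in the image, centred at about (282,205), as predicted from the first view. I'll triangulate, then grasp.

```bash
python3 - <<'E'
from h import *
a=dict(np.load('w1.npz'));b=dict(np.load('w2.npz'))
print(tri([(a,a['uv']),(b,(282,204.6))]),onz(b,(282,204.6),.066))
E
```

```text
[ 0.56173178 -0.24070991  0.06627027] [ 0.56162144 -0.24096369  0.066     ]
```

jog_arm(
  moves=[
    [[0,0,3],0,6],
    [[0,0,4],0,6],
    [[0,0,3],0,6],
    [[0,0,1.8],0,6],
    [[0,0,0.4],0,6],
    [[0,0,0],0,6],
  ],
  newtons=30,
)

```text
time_s: 4.75
tcp_pos: [0.5626, -0.24, 0.0451]
eef_rot: [-180.0, -0.0, -57.9]
contact_force: [-0.9, -1.0, -0.3]
gripper_width: 0.06
gripper_force: 0.0
```

jog_arm(
  moves=[
    [[0,0,0.2],0,6],
    [[0,0,0],0,1],
    [[0,0,0],0,0.8],
    [[0,0,0],0,0.8],
    [[0,0,0],0,0.8],
    [[0,0,0],0,0.8],
  ],
  newtons=45,
)

```text
time_s: 5.5
tcp_pos: [0.5621, -0.2399, 0.0426]
eef_rot: [-180.0, 0.0, -57.8]
contact_force: [0.0, -0.0, 0.2]
gripper_width: 0.0155
gripper_force: 0.0
```

jog_arm(
  moves=[
    [[0,0,0],0,0.5],
    [[0,0,0],0,0.5],
    [[0,0,0],0,0.5],
    [[0,0,-1],0,0.5],
    [[0,0,-3],0,0.5],
    [[0,0,-5],0,0.5],
    [[0,0,-5],0,0.5],
    [[0,0,-2],0,0.5],
    [[0,0,0],0,0.5],
  ],
  newtons=45,
)

```text
time_s: 6.62
tcp_pos: [0.5631, -0.2401, 0.2053]
eef_rot: [-179.8, -0.2, -57.8]
contact_force: [0.2, -0.4, -1.6]
gripper_width: 0.0118
gripper_force: 45.0
```

jog_arm(
  moves=[
    [[-3,-1.2,0],0,0.5],
    [[-5.2,-2,0],0,0.5],
    [[-5.8,-2.2,0],0,0.5],
    [[-5.8,-2.2,0],0,0.5],
    [[-5.8,-2.2,0],0,0.5],
    [[-5.2,-2,0],0,0.5],
    [[-3,-1.2,0],0,0.5],
    [[-1.4,-0.5,0],-9,0.5],
    [[0,0,0],-10,0.5],
    [[0,0,0],-10,0.5],
    [[0,0,0],-10,0.5],
    [[0,0,0],-10,0.5],
  ],
)

```text
time_s: 8.12
tcp_pos: [0.4882, 0.1296, 0.2014]
eef_rot: [179.9, 0.1, -8.5]
contact_force: [-0.1, 0.5, -0.5]
gripper_width: 0.0117
gripper_force: 45.0
```

jog_arm(
  moves=[
    [[0,0,0],-9,0.5],
    [[0,0,0],0,0.5],
    [[0,0,0],0,0.5],
  ],
)

```text
time_s: 8.5
tcp_pos: [0.4886, 0.1298, 0.202]
eef_rot: [180.0, 0.0, -0.0]
contact_force: [0.2, -0.6, -1.0]
gripper_width: 0.0115
gripper_force: 45.0
```

```bash
cat > box.py <<'E'
from h import *
import sys
def look(n):
    s=get_state();print(s['time_s'],s['tcp_pos'],s['eef_rot'],s['joints'].round(1))
    p=cam('wrist');cv2.imwrite(f'pics/{n}.png',p['pixels']);np.savez(f'{n}.npz',W=p['W'],mtx=p['mtx'],im=p['pixels'])
    for r in regions_of(p,'cable_box')[:1]: print(r['confidence'],r['pixel'],r['pixels'].sum())
if __name__=='__main__': look(sys.argv[1])
E
python3 box.py b1
```

```text
8.5 [0.48859273 0.12978322 0.20202203] [ 1.79974978e+02  4.93322549e-02 -2.29385307e-02] [ 37.2   5.6 -22.4  -0.  -62.1  52.8]
0.92 [273.1, 117.9] 20602
```

View pics/b1.png

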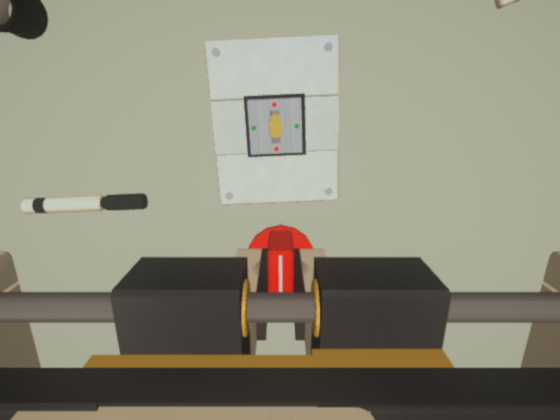

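The box shows fully: red dots at (274,104) and (276,149), green at (254,128) and (297,126). I'll take a second view from 10 cm aside.

jog_arm(
  moves=[
    [[0,4,0],0,0.5],
    [[0,6,0],0,0.5],
    [[0,0,0],0,0.5],
    [[0,0,0],0,0.5],
  ],
)

```text
time_s: 9.1
tcp_pos: [0.4893, 0.0297, 0.2026]
eef_rot: [-180.0, -0.0, 0.1]
contact_force: [-0.6, 0.5, -1.1]
gripper_width: 0.0118
gripper_force: 45.0
```

```bash
python3 box.py b2; cat > dots.py <<'E'
from h import *
from itertools import combinations
def dots(n,guess=None):
    d=dict(np.load(n+'.npz'));im=d['im'].astype(int);b,g,r=im[...,0],im[...,1],im[...,2]
    out={}
    for c,w in(('r',r-np.maximum(g,b)),('g',g-np.maximum(r,b))):
        m=((w>(40 if c=='r' else 25))).astype(np.uint8);m[215:]=0
        k,l,st,ce=cv2.connectedComponentsWithStats(m)
        L=[]
        for i in range(1,k):
            if 2<st[i,4]<60:
                x,y,ww,hh=st[i,:4];sl=np.s_[max(y-1,0):y+hh+1,max(x-1,0):x+ww+1];W=np.clip(w[sl]-10,0,None);Y,X=np.mgrid[sl]
                L.append(((X*W).sum()/W.sum(),(Y*W).sum()/W.sum(),int(st[i,4])))
        out[c]=L
    return d,out
if __name__=='__main__':
    for n in('b1','b2'):print(n,{k:np.round(v,1).tolist() for k,v in dots(n)[1].items()})
E
python3 dots.py
```

```text
9.1 [0.48933917 0.02974548 0.2026304 ] [-1.79989944e+02 -1.92603009e-02  6.00717099e-02] [ 26.5   4.  -24.1  -0.  -61.9  63.6]
0.61 [164.8, 117.3] 22126
b1 {'r': [[273.8, 104.1, 22.0], [276.0, 148.4, 20.0]], 'g': [[296.4, 125.7, 16.0], [253.4, 127.6, 17.0]]}
b2 {'r': [[152.3, 105.2, 23.0], [158.9, 149.2, 21.0]], 'g': [[177.1, 126.7, 18.0], [134.3, 128.5, 18.0]]}
```

```bash
python3 - <<'E'
from dots import *
a,A=dots('b1');b,B=dots('b2')
P={}
for c in'rg':
    for i in range(2):P[c+str(i)]=tri([(a,A[c][i][:2]),(b,B[c][i][:2])])
for k,v in P.items():print(k,v.round(4))
M=np.array(list(P.values()));print('mean',M.mean(0))
z=M[:,2].mean()
for zz in (z,):
  for d,D in((a,A),(b,B)):
    Q=[onz(d,u[:2],zz) for c in'rg' for u in D[c]];Q=np.array(Q)
    e=Q[0]-Q[1];f=Q[3]-Q[2];print(Q.mean(0),np.degrees(np.arctan2(e[1],e[0])),np.degrees(np.arctan2(-f[0],f[1])),np.linalg.norm(e),np.linalg.norm(f))
# wing in b1/b2 : held stud
c=np.hstack([dots(n)[0]['im'][220:300,235:325] for n in('b1','b2')]);cv2.imwrite('pics/c3.png',cv2.resize(c,None,fx=4,fy=4,interpolation=cv2.INTER_NEAREST))
E
```

```text
r0 [0.5677 0.1362 0.0735]
r1 [0.5317 0.1345 0.0737]
g0 [0.5505 0.1174 0.0735]
g1 [0.5489 0.1533 0.0736]
mean [0.5496826  0.13536402 0.07355718]
[0.54972101 0.13536686 0.07355718] 2.6061382497753653 2.5683784870186197 0.03608085956075315 0.035966243729621365
[0.54963928 0.13536709 0.07355718] 2.5277726272117533 2.5127248493596857 0.03599516740644586 0.036025665297401116
```

View pics/c3.png

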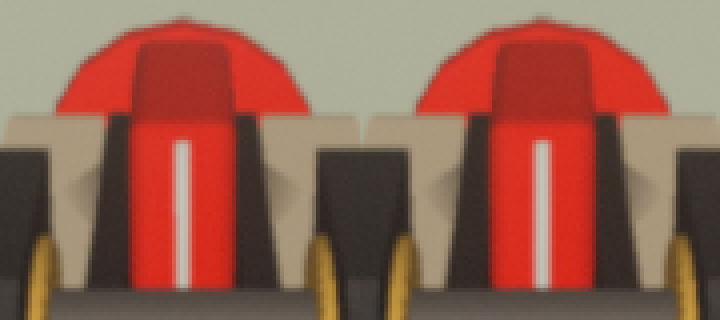

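The held stud sits centred between the pads, wing straight along tool x: front top edge at about (280.5,250), collar front at (280.5,225). Computing its offset as seen by the same camera.

```bash
python3 - <<'E'
from h import *
p=capture('wrist');H=np.array(p['hand_eye']);K=np.array(p['mtx']);s=get_state();print(s['tcp_pos'],s['eef_rot'])
im=p['pixels'];g=im[...,2].astype(int)-im[...,1]
q={'mtx':K,'W':H}
print(im[220:256,280].tolist()[::1][24:36])
# collar front edge row subpixel, wing front/top edge
for n,uv,z in(('collar front top',(280,224.4),.0046),('wing front top',(280,250),-.0234)):print(n,onz(q,uv,z).round(4))
for r in(232,255,262):
    row=g[r,255:310];print(r,row.tolist())
E
```

```text
[0.48936126 0.03078089 0.20257837] [-1.79993612e+02 -8.61814258e-03  2.18069394e-01]
[[37, 48, 165], [37, 47, 164], [35, 45, 165], [35, 45, 165], [36, 44, 165], [33, 43, 171], [33, 47, 188], [36, 49, 206], [35, 50, 215], [37, 50, 217], [59, 71, 216], [132, 144, 206]]
collar front top [ 0.0199 -0.0013  0.0046]
wing front top [ 0.0181 -0.0013 -0.0234]
232 [-1, -1, 0, 4, 22, 62, 106, 136, 153, 161, 162, 164, 164, 158, 138, 104, 102, 110, 114, 113, 113, 113, 115, 115, 114, 115, 114, 115, 115, 115, 115, 113, 114, 115, 112, 113, 128, 156, 165, 164, 164, 162, 156, 144, 119, 75, 37, 16, 2, 0, -1, -1, 0, -2, -1]
255 [17, 17, 16, 17, 17, 16, 12, 11, 8, 10, 11, 30, 91, 138, 155, 159, 165, 167, 168, 168, 170, 168, 163, 129, 82, 62, 74, 120, 163, 171, 171, 169, 170, 169, 168, 165, 156, 144, 112, 38, 12, 12, 10, 12, 12, 15, 17, 17, 18, 17, 17, 17, 17, 16, 17]
262 [18, 18, 16, 15, 14, 12, 10, 11, 11, 11, 13, 31, 91, 139, 153, 161, 167, 170, 167, 168, 169, 169, 157, 95, 24, -1, 17, 84, 155, 172, 170, 170, 171, 170, 171, 167, 157, 143, 106, 36, 13, 12, 13, 13, 12, 12, 14, 15, 16, 18, 18, 18, 17, 18, 18]
```

```bash
python3 - <<'E'
from h import *
for _ in range(2):
    H=np.array(capture('wrist')['hand_eye']);print((H*1000).round(2).tolist(), R.from_matrix(H[:3,:3]).as_euler('xyz',degrees=True))
for n in('w1','w2','b1','b2'):
    d=np.load(n+'.npz');print(n,(d['W'][:3,3]*1000).round(1))
E
```

```text
[[0.8, -955.44, -295.17, 79.86], [1000.0, 0.78, 0.18, -1.23], [0.06, -295.17, 955.44, -159.1], [0.0, 0.0, 0.0, 1000.0]] [-1.71677148e+01 -3.24213045e-03  8.99542122e+01]
[[0.8, -955.44, -295.17, 79.86], [1000.0, 0.78, 0.18, -1.23], [0.06, -295.17, 955.44, -159.1], [0.0, 0.0, 0.0, 1000.0]] [-1.71677116e+01 -3.20948440e-03  8.99542162e+01]
w1 [ 473.5 -286.1  385.7]
w2 [ 604.4 -306.6  325.1]
b1 [568.6 131.  361. ]
b2 [569.1  31.  361.8]
```

jog_arm(
  moves=[
    [[2,-4,0],0,0.5],
    [[3,-5,0],0,0.5],
    [[0.9,-1.4,0],0,0.5],
    [[0,0,2],-2.4,0.5],
    [[0,0,4],0,0.5],
    [[0,0,2],0,0.5],
    [[0,0,0],0,0.5],
    [[0,0,0],0,0.5],
  ],
)

```text
time_s: 10.35
tcp_pos: [0.5484, 0.1346, 0.1235]
eef_rot: [-180.0, -0.1, 2.6]
contact_force: [-0.5, 0.3, -0.2]
gripper_width: 0.0113
gripper_force: 45.0
```

```bash
cat > avg.py <<'E'
from h import *
L=[]
for _ in range(8):
    s=get_state();L.append(np.r_[s['tcp_pos']*1000,s['eef_rot'][2],s['contact_force'],s['moment'],s['gripper_width']*1000]);capture('wrist')
L=np.array(L);print(s['time_s'],L.mean(0).round(2),L.std(0).round(2))
E
python3 avg.py; python3 - <<'E'
from h import *
out=[]
for n,z in(('scene',5),('top',5)):
    p=cam(n);u=proj(p,np.array([.5497,.1354,.09])).astype(int);x,y=u-35
    out.append(cv2.resize(p['pixels'][y:y+70,x:x+70],None,fx=5.5,fy=5.5,interpolation=cv2.INTER_CUBIC))
cv2.imwrite('pics/c4.png',np.hstack(out))
E
```

```text
10.7 [ 5.4836e+02  1.3444e+02  1.2354e+02  2.5900e+00 -1.9000e-01 -1.6000e-01
 -6.1000e-01 -1.0000e-01  1.4000e-01  0.0000e+00  1.1660e+01] [0.18 0.15 0.25 0.01 0.66 0.59 0.44 0.03 0.02 0.03 0.22]
```

View pics/c4.png

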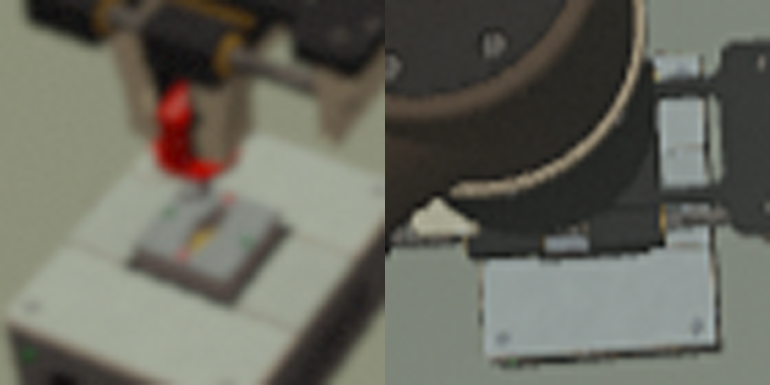

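The stud hangs about 17 mm over the receptacle, cam along the slot. Descending gently.

jog_arm(
  moves=[
    [[0,0,1],0,0.5],
    [[0,0,0.7],0,0.5],
    [[0,0,0.3],0,0.5],
    [[0,0,0],0,0.5],
  ],
)

```text
time_s: 11.35
tcp_pos: [0.5477, 0.134, 0.1021]
eef_rot: [180.0, 0.0, 2.6]
contact_force: [-0.7, -0.3, 0.0]
gripper_width: 0.0113
gripper_force: 45.0
```

jog_arm(
  moves=[
    [[0,0,0.2],0,0.5],
    [[0,0,0.2],0,0.5],
    [[0,0,0],0,0.5],
  ],
)

```text
time_s: 11.72
tcp_pos: [0.5478, 0.1341, 0.0984]
eef_rot: [180.0, 0.0, 2.6]
contact_force: [-0.4, 0.1, 0.2]
gripper_width: 0.0114
gripper_force: 45.0
```

```bash
python3 avg.py
```

```text
12.075 [ 5.4791e+02  1.3413e+02  9.8620e+01  2.5800e+00  9.0000e-02  2.1000e-01
 -4.3000e-01 -1.1000e-01  1.3000e-01 -0.0000e+00  1.1670e+01] [0.05 0.03 0.07 0.   0.57 0.38 0.53 0.03 0.02 0.02 0.17]
```

jog_arm(
  moves=[
    [[0,0,0.2],0,0.5],
    [[0,0,0.2],0,0.5],
    [[0,0,0],0,0.5],
  ],
)

```text
time_s: 12.5
tcp_pos: [0.5477, 0.134, 0.0943]
eef_rot: [180.0, 0.0, 2.6]
contact_force: [-0.2, -0.8, -0.5]
gripper_width: 0.0116
gripper_force: 45.0
```

```bash
python3 avg.py
```

```text
12.85 [ 5.4787e+02  1.3411e+02  9.4520e+01  2.5800e+00 -6.0000e-02 -2.6000e-01
 -8.6000e-01 -1.0000e-01  1.3000e-01  2.0000e-02  1.1810e+01] [0.08 0.04 0.12 0.   0.63 0.36 0.42 0.03 0.03 0.03 0.2 ]
```

jog_arm(
  moves=[
    [[0,0,0.15],0,0.5],
    [[0,0,0.15],0,0.5],
    [[0,0,0],0,0.5],
  ],
)

```text
time_s: 13.28
tcp_pos: [0.5481, 0.1342, 0.0917]
eef_rot: [-180.0, -0.0, 2.6]
contact_force: [-0.3, -0.1, 2.9]
gripper_width: 0.0114
gripper_force: 45.0
```

```bash
python3 avg.py
```

```text
13.625 [ 5.4802e+02  1.3418e+02  9.1740e+01  2.5800e+00 -3.2000e-01 -1.2000e-01
  2.6100e+00 -9.0000e-02  3.0000e-01 -0.0000e+00  1.1660e+01] [0.02 0.02 0.03 0.   0.24 0.34 0.57 0.03 0.05 0.03 0.15]
```

jog_arm(
  moves=[
    [[0,0,0.15],0,0.5],
    [[0,0,0.15],0,0.5],
    [[0,0,0],0,0.5],
  ],
)

```text
time_s: 14.05
tcp_pos: [0.5481, 0.1342, 0.089]
eef_rot: [-180.0, -0.0, 2.6]
contact_force: [-2.3, -0.5, 7.5]
gripper_width: 0.0116
gripper_force: 45.0
```

```bash
python3 avg.py
```

```text
14.4 [ 5.4812e+02  1.3419e+02  8.9030e+01  2.5900e+00 -1.7900e+00 -2.2000e-01
  7.6400e+00 -1.4000e-01  7.9000e-01  2.0000e-02  1.1850e+01] [0.01 0.02 0.03 0.   0.49 0.27 0.53 0.03 0.03 0.02 0.3 ]
```

jog_arm(
  moves=[
    [[-0.04,0,0.15],0,0.5],
    [[0,0,0.15],0,0.5],
    [[0,0,0],0,0.5],
  ],
)

```text
time_s: 14.82
tcp_pos: [0.5481, 0.1342, 0.0866]
eef_rot: [-180.0, -0.1, 2.6]
contact_force: [-2.9, -0.6, 12.0]
gripper_width: 0.0119
gripper_force: 45.0
```

```bash
python3 avg.py
```

```text
15.175 [ 5.4812e+02  1.3422e+02  8.6680e+01  2.6100e+00 -2.4000e+00 -5.3000e-01
  1.1800e+01 -3.1000e-01  1.0600e+00 -0.0000e+00  1.1670e+01] [0.01 0.01 0.04 0.   0.3  0.28 0.5  0.03 0.03 0.04 0.16]
```

jog_arm(
  moves=[
    [[-0.05,0,0.12],0,0.5],
    [[0,0,0],0,0.5],
  ],
)

```text
time_s: 15.48
tcp_pos: [0.5481, 0.1343, 0.0858]
eef_rot: [-180.0, -0.1, 2.6]
contact_force: [-2.0, -1.5, 12.7]
gripper_width: 0.0112
gripper_force: 45.0
```

```bash
python3 avg.py
```

```text
15.825 [ 5.4804e+02  1.3426e+02  8.5850e+01  2.6200e+00 -1.7400e+00 -1.4100e+00
  1.3200e+01 -5.0000e-01  8.6000e-01 -0.0000e+00  1.1510e+01] [0.01 0.01 0.02 0.   0.65 0.38 0.36 0.02 0.03 0.03 0.19]
```

jog_arm(
  moves=[
    [[0,0,0],8,0.5],
    [[0,0,0],8,0.5],
    [[0,0,0],8,0.5],
    [[0,0,0],0,0.5],
  ],
  newtons=55,
)

```text
time_s: 16.38
tcp_pos: [0.5486, 0.1347, 0.0861]
eef_rot: [-179.9, -0.2, -21.5]
contact_force: [-0.8, -1.0, 11.9]
gripper_width: 0.0114
gripper_force: 55.0
```

```bash
python3 avg.py
```

```text
16.725 [ 5.4862e+02  1.3472e+02  8.6080e+01 -2.1390e+01 -9.0000e-01  7.0000e-02
  1.2690e+01 -6.0000e-02  4.6000e-01  1.0000e-02  1.1670e+01] [0.01 0.02 0.01 0.04 0.51 0.79 0.5  0.03 0.02 0.02 0.16]
```

jog_arm(
  moves=[
    [[0,0,0.03],8,0.5],
    [[0,0,0],8,0.5],
    [[0,0,0],8,0.5],
    [[0,0,0],8,0.5],
    [[0,0,0],0,0.5],
  ],
)

```text
time_s: 17.4
tcp_pos: [0.5491, 0.135, 0.086]
eef_rot: [-179.7, -0.1, -53.5]
contact_force: [0.3, -0.7, 12.8]
gripper_width: 0.0117
gripper_force: 55.0
```

```bash
python3 avg.py
```

```text
17.75 [ 5.4914e+02  1.3499e+02  8.6030e+01 -5.3380e+01  1.2000e-01  3.9000e-01
  1.3030e+01  9.0000e-02  3.0000e-02  2.0000e-02  1.1720e+01] [0.01 0.01 0.01 0.04 0.44 0.68 0.47 0.02 0.02 0.02 0.12]
```

jog_arm(
  moves=[
    [[0,0,0],8,0.5],
    [[0,0,0],8,0.5],
    [[0,0,0],8,0.5],
    [[0,0,0],7,0.5],
    [[0,0,0],3,0.5],
    [[0,0,0],0,0.5],
  ],
)

```text
time_s: 18.55
tcp_pos: [0.5494, 0.135, 0.0861]
eef_rot: [-179.7, 0.1, -87.4]
contact_force: [0.6, 1.0, 13.4]
gripper_width: 0.0113
gripper_force: 55.0
```

```bash
python3 avg.py
```

```text
18.9 [ 5.4934e+02  1.3503e+02  8.6090e+01 -8.7360e+01  8.5000e-01  1.7000e-01
  1.3080e+01  8.0000e-02 -2.1000e-01  1.0000e-02  1.1580e+01] [0.02 0.01 0.01 0.02 0.33 0.61 0.43 0.03 0.02 0.01 0.17]
```

Turned to −87.4°. Now ease up so the cam seats in the notches.

jog_arm(
  moves=[
    [[0,0,-0.1],0,0.5],
    [[0,0,-0.1],0,0.5],
    [[0,0,-0.1],0,0.5],
    [[0,0,0],0,0.5],
  ],
)

```text
time_s: 19.45
tcp_pos: [0.549, 0.135, 0.0886]
eef_rot: [-179.8, 0.1, -87.4]
contact_force: [1.6, -0.4, 8.7]
gripper_width: 0.0117
gripper_force: 55.0
```

```bash
python3 avg.py
```

```text
19.8 [ 5.4903e+02  1.3497e+02  8.8500e+01 -8.7370e+01  1.8400e+00  3.0000e-02
  8.0400e+00  2.0000e-01 -6.2000e-01  1.0000e-02  1.1690e+01] [0.01 0.01 0.02 0.   0.27 0.39 0.44 0.02 0.03 0.03 0.16]
```

jog_arm(
  moves=[
    [[0,0,-0.1],0,0.5],
    [[0,0,-0.05],0,0.5],
    [[0,0,0],0,0.5],
  ],
)

```text
time_s: 20.23
tcp_pos: [0.5487, 0.1349, 0.0897]
eef_rot: [-179.8, 0.1, -87.4]
contact_force: [1.8, 0.7, 5.6]
gripper_width: 0.0116
gripper_force: 55.0
```

```bash
python3 avg.py
```

```text
20.575 [ 5.4875e+02  1.3488e+02  8.9640e+01 -8.7380e+01  1.9300e+00  3.2000e-01
  6.0200e+00  2.4000e-01 -7.2000e-01  1.0000e-02  1.1570e+01] [0.01 0.01 0.02 0.   0.4  0.53 0.39 0.04 0.04 0.04 0.19]
```

jog_arm(
  moves=[
    [[0,0,-0.07],0,0.5],
    [[0,0,-0.06],0,0.5],
    [[0,0,0],0,0.5],
  ],
)

```text
time_s: 21.0
tcp_pos: [0.5485, 0.1348, 0.0905]
eef_rot: [-179.8, 0.1, -87.4]
contact_force: [4.5, 0.8, 1.9]
gripper_width: 0.0117
gripper_force: 55.0
```

```bash
python3 avg.py
```

```text
21.35 [ 5.4851e+02  1.3481e+02  9.0420e+01 -8.7390e+01  5.2400e+00  1.1100e+00
  2.3000e+00  4.7000e-01 -2.0000e+00  1.0000e-02  1.1660e+01] [0.01 0.02 0.02 0.   0.46 0.45 0.38 0.03 0.04 0.03 0.13]
```

The vertical force fell faster than the spring rate, so the cam is catching. Release and retreat.

jog_arm(
  moves=[
    [[0,0,0],0,1.6],
    [[0,0,0],0,2.5],
    [[0,0,0],0,4],
    [[0,0,0],0,6],
    [[0,0,0],0,6],
    [[0,0,-1],0,6],
    [[0,0,-3],0,6],
    [[0,0,-4],0,6],
    [[0,0,-3],0,6],
    [[0,0,0],0,6],
  ],
)

```text
time_s: 22.65
tcp_pos: [0.5485, 0.1348, 0.2035]
eef_rot: [-179.7, 0.1, -87.4]
contact_force: [-0.0, 0.0, -1.1]
gripper_width: 0.0596
gripper_force: 0.0
```

```bash
python3 - <<'E'
from h import *
s=get_state();print(s['time_s'],s['tcp_pos'],s['eef_rot'],s['contact_force'])
p=cam('wrist');t=cam('scene')
u=proj(p,np.array([.5497,.1354,.11]));print(u);r=regions_of(p,'stud')[0];print(r['confidence'],r['pixel'])
x,y=u.astype(int)-60;v=proj(t,np.array([.5497,.1354,.09])).astype(int)-40
f=lambda c,k:cv2.resize(c,(390,390),interpolation=cv2.INTER_CUBIC)
print(x,y);cv2.imwrite('pics/c5.png',np.hstack([f(p['pixels'][y:y+120,x:x+120],3),f(t['pixels'][v[1]:v[1]+80,v[0]:v[0]+80],5)]))
E
```

```text
22.65 [0.54845887 0.13476285 0.20347336] [-1.79691222e+02  1.38771894e-01 -8.73970566e+01] [-9.13031276e-03  5.56421152e-04 -1.12367431e+00]
[278.83062615 208.49774251]
0.88 [282.5, 200.7]
218 148
```

View pics/c5.png

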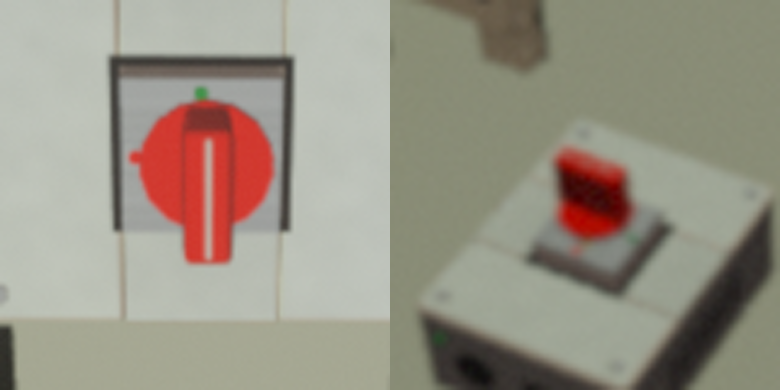

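The wing now lies across the slot, in line with the green dots. Collar and wing are concentric in the wrist view at column 282, so the stud is upright, and it stands low in the receptacle.

```bash
python3 -c "
from plant import close_job
print(close_job())"
```

```text
the job is handed in; nothing more can be done
None
```

I locked the stud in the box and handed the job in at about 23 s. It turned 90° clockwise at about 13–14 N (roughly 7 mm of spring), and the last picture shows it upright and across the slot. The judge returned no verdict, so the catch itself rests on feel: the force dropped away as I eased up, at about 3 mm of spring.

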